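Set the drag screw of a microplate shuttle and slide the plate home

TASK

Set the brake of the microplate shuttle: turn the thumbscrew on its carriage clockwise (seen from above) until it bottoms firmly, without forcing it, then back it off a quarter turn. Then slide the carriage gently along its rails until it is fully home against the tall end stop, with the screw left where you set it, and leave the other things on the bench alone.

Things in the scene. Friction and masses are not known exactly. Their poses are not given: they have to be found in the camera images.
- shuttle: The shuttle's base, bolted to the bench: aluminium plate 160 mm (x) by 300 mm (y) by 12 mm, with two steel rails along its y axis. Origin at the centre of its underside, z up. The tall end stop (150 mm wide, top 46 mm above the bench) stands at its +y end; the other end has only a low strip.
- carriage (a joint): Place of the carriage on the rails in m: 0 = fully home against the tall end stop (+y end of the base), growing as it stands further away along the base's -y axis, up to 0.130. It slides against about 2.5 N of friction and stays where it is left.
- carriage_table (a point): Centre of the top of the carriage table, 50 mm above the bench: aluminium, 156 mm (x) by 140 mm (y) by 10 mm, axes as the base's. A white microplate is fixed in a nest on its far (+x) half, top 65 mm above the bench; the thumbscrew and the push fin stand on its near (-x) side. It slides along the base's y axis.
- carriage_fin (a point): Middle of the push fin on the carriage, 68 mm above the bench: a black upright block 30 mm along the base's x, 12 mm thick along the base's y, from the table (50 mm) to 80 mm above the bench. Fixed to the carriage, 78 mm from the thumbscrew's axis on the -y side. Can be gripped across its 12 mm or pushed. Axes as the base's.
- knob (a point): Centre of the thumbscrew's grip bar, on its vertical turning axis, 100 mm above the bench. The black bar is 44 mm long (point x), 12 mm thick (point y) and 32 mm high (82 to 114 mm above the bench). It turns about the point's z axis (up), carrying the point's x and y round; it neither rises nor sinks. Clockwise seen from above tightens. It stays where it is left.
- screw_boss (a point): Top of the boss that carries the thumbscrew, on its axis, 74 mm above the bench; axes as the base's. Above it is the screw's collar, 32 mm in diameter, up to 82 mm. The screw starts 0.33 to 0.46 of a turn before it bottoms; the angle at which it bottoms cannot be seen and differs each time. It turns freely at about 0.035 N m of friction.
- stop (a joint): Wind-up of the hidden seat that the thumbscrew bottoms on, in rad: about 0 until the screw bottoms, then negative as it is tightened further, a stiff spring of 5 N m per rad. -0.03 (0.15 N m) is plainly bottomed, -0.12 (0.6 N m) is forcing it. It springs back when the screw is let go or backed off.
- shoe_face (a point): Centre of the underside of the brake shoe (a disc 20 mm across, 5 mm thick) below the thumbscrew, under the carriage. The screw lifts it 4.0 mm per turn anticlockwise; it just touches the brake rail when the screw bottoms. A quarter turn of backing off lifts it 1.0 mm.
- brake_rail (a point): Middle of the top face of the brake rail (the near, -x rail, under the thumbscrew), 26 mm above the bench; axes as the base's. The height of the brake shoe's face over this is the brake's gap.
- reagent_carton: Small white carton 32 x 46 x 62 mm standing loose on the bench to the right of the shuttle; origin at the centre of its underside. A bystander.
- cup_white: Small white cup 31 mm wide, 32 mm high, loose on the bench; origin at the centre of its underside. A bystander.
- kitbox_b: Flat black box 79 x 128 x 9 mm, loose on the bench; origin at the centre of its underside. A bystander.

How it is judged:
By the outcome, as a careful person would: the job done as asked, in the order asked, and still so for the second after the job is handed in, with the robot touching nothing.
It also fails if it takes over 72 s, if anything falls off the work surface, if the arm or the gripper's body presses on something with over 40 N, if the wrist force passes 120 N, or if a joint passes its speed limit or range.

ROBOT

A 6-joint arm with a two-finger parallel gripper is mounted at the origin on a cart in front of the work surface, level with it; the furniture and walls round the work are solid. World frame = base frame: x ahead of the robot, y to its left, z up, the work surface at z = 0. Lengths are in m, angles in degrees, forces in N, time in s.
With the tool pointing down it reaches from about 0.375 to 0.9 m from the base axis. Payload 3.1 kg.
Tool frame: the origin (TCP) lies midway between the tips of the shut fingers; the grasp point (between the pads) lies bot.pinch_z behind it (bot.pinch_z is the distance from the TCP to the grasp point, in m); z points along the fingers, y is the direction in which the jaws open and shut (so a half turn about z gives the same grasp; the last joint's range is limited). The gripper opens to 87 mm and grips with 3 to 60 N. Pads are 19 mm wide; open, the fingers measure 117 mm over their backs; the gripper's body (75 mm by 190 mm) begins 51 mm behind the grasp point.
Start: joints at [-74.57, 30.224, 82.088, -0, 67.689, -10.227], TCP at [0.271, -0.563, 0.223] pointing down, gripper open.
Joint ranges: [-176.69, 176.69], [-43.24, 126.21], [12.49, 139.97], [-82, 262], [0, 151.66], [-163.58, 163.58]. Speed limits (degrees/s): [159.86, 159.86, 180, 180, 180, 180].

INTERFACE

Orientations are given as a 3x3 rotation matrix whose columns are the frame's x, y, z axes.
In Python, from rig import bot gives the robot as it stands.
- The arm moves only by the tool apply_moves, never from a script. Its argument "motion" is text: rows parted by semicolons, each of 7 numbers parted by spaces: the shift along the tool's x, y, z in m, then the turn, a rotation vector about the tool's x, y, z in degrees, then the finger opening in m, from 0 to 0.087. A call has exactly 8 rows; each row is the pose to reach, as a shift and turn from the pose commanded when the call began, along the tool's axes at that moment; what a row does not reach only later rows make up. A row lasts 1/8 s, in which the tool goes at most 62.5 mm and 10.7 degrees, less where a joint would pass 70% of its speed; a pose out of reach is approached as far as the arm can. A call with a gripper value outside its range is refused whole. The fingers move at their own pace and stop on an object; the grip force is fixed at half the most. Time passes only in rows, so rows that repeat a pose let the fingers close, or fill a call up. It gives the time, the measured TCP pose, the force and the opening at its end, in the units of the state.
- bot.read_state(): the state, without advancing time (a new reading comes with each control period).
- bot.capture(name): name is "side" or "top"; returns the picture (384x512x3 uint8, red, green, blue); there is no depth.
- bot.get_calibration(name): a dict with "fx", "fy", "cx", "cy" (pixels), "D" ([k1, k2, p1, p2, k3] as OpenCV has them; the pictures are not rectified), "rvec" (rotation vector, rad) and "tvec" (3), from world to camera coordinates, as OpenCV has them. Camera axes: x right, y down, z forward; pixel columns grow to the right and rows downward; lengths in m; the calibration is good to about 2 mm. A picture is of the moment at which its call begins. get_calibration takes no time and is no camera call.
- bot.hand_in(): hands the job in, once; it reports no verdict.
Trained networks look in the newest picture that a camera, given by its name, has taken for a name from the list of things; names that differ only in an ending like _2 or _b are one class to them, and where a whole thing is asked for, a point or a joint stands for the part that bears it (a point fixed in the world has none). Each returns a list of dicts, best first, with "p" (0 to 1); they miss things now and then, are a little off and sometimes report something else, mostly with a low value. They report only what shows in the picture. A call takes as long as a camera call.
- bot.find_in(name, camera): "point" ([x, y, z] in m, in world coordinates, good to about 4 mm: the middle of the surface that is visible of it).
The state is a dict: "time_s": time; "joint_positions": joint angles; "qvel": joint speeds; "tau": joint torques, N m; "position": TCP position; "tcp_rot": TCP orientation; "force": force on the tool from outside, world axes, zero at the start; "moment": the same for the moment, N m; "opening": opening from 0.0 (shut) to 1.0 (fully open).
Only numpy, scipy, OpenCV 4.12 (cv2) and the standard library are available. Lean on these libraries where they do the work, as an engineer would, in place of code of your own. Each camera call takes 0.05 s, during which the arm holds its last target.

## Working session

There is one attempt and no reset: what is moved stays moved. The work goes in short steps, Python scripts to look and compute and a tool call to move; the robot and the scene stay as the last step left them, time stands still between calls to the robot, and variables do not carry over. Pictures are saved under pics/ and viewed, and the job is handed in when it is done.

Besides the shell and the picture viewer there is one more tool, called after "Call:" as name(argument=value, ...), one argument or row to a line, values as JSON. apply_moves: Moves the arm, as the interface text tells. Its arguments: {"type":"object","properties":{"motion":{"type":"string"}},"required":["motion"]}

```bash
mkdir -p pics; ls; python3 - <<'E'
from rig import bot
import cv2
s=bot.read_state();print(s, bot.pinch_z)
for c in("side","top"):
    cv2.imwrite(f"pics/{c}0.png",bot.capture(c)[:,:,::-1])
    k=bot.get_calibration(c);print(k)
    for n in["knob","carriage_fin","carriage_table","shuttle","screw_boss","reagent_carton","cup_white","kitbox_b"]:
        print(c,n,[( [round(float(v),4) for v in d["point"]],round(d["p"],2)) for d in bot.find_in(n,c)][:2])
E
```

```text
pics
{'time_s': 0.0, 'joint_positions': array([-7.45682790e+01,  3.02784567e+01,  8.21556811e+01, -1.27164387e-03,
        6.76887083e+01, -1.02277430e+01]), 'qvel': array([ 0.08361282,  0.00045177,  0.03648062,  0.013392  , -0.00280973,
       -0.04297069]), 'tau': array([ 2.09581672e-04, -4.40043962e+01, -1.76595336e+01,  6.32259599e-02,
        5.82860189e-02, -1.76522444e-04]), 'position': array([ 0.27045894, -0.56264716,  0.22158101]), 'tcp_rot': array([[ 9.01380052e-01,  4.33028468e-01, -5.90306671e-04],
       [ 4.33028720e-01, -9.01377767e-01,  2.06130491e-03],
       [ 3.60514400e-04, -2.11363887e-03, -9.99997701e-01]]), 'force': array([-0.18902618, -1.0613834 ,  0.24338381]), 'moment': array([ 0.04546656, -0.04932732, -0.01797437]), 'opening': 0.9973763935712552} 0.0187
{'fx': 430.2820234566281, 'fy': 430.2820234566281, 'cx': 245.534321697159, 'cy': 190.885818212478, 'D': array([-0.11179211,  0.        ,  0.        ,  0.        ,  0.        ]), 'rvec': array([ 0.06420752,  2.59918132, -1.6949645 ]), 'tvec': array([0.52092925, 0.07025024, 1.58768919])}
side knob [([0.545, -0
[... 520 characters left out ...]
8315, 'D': array([-0.04933774,  0.        ,  0.        ,  0.        ,  0.        ]), 'rvec': array([ 2.09008409, -2.14211451,  0.21258276]), 'tvec': array([0.02286676, 0.52251196, 1.3561999 ])}
top knob [([0.5424, -0.0595, 0.1137], 0.46)]
top carriage_fin [([0.5835, -0.0913, 0.0627], 0.71)]
top carriage_table [([0.5858, -0.0899, 0.0609], 0.88)]
top shuttle []
top screw_boss [([0.5838, -0.0904, 0.0619], 0.75), ([0.5842, -0.0801, 0.04], 0.22)]
top reagent_carton [([0.4567, -0.3862, 0.0612], 0.65), ([0.5867, -0.0893, 0.0604], 0.48)]
top cup_white [([0.478, 0.3581, 0.0316], 0.48), ([0.6117, 0.4392, 0.0095], 0.41)]
top kitbox_b [([0.6123, 0.4402, 0.0089], 0.79), ([0.5845, -0.0907, 0.0594], 0.49)]
```

```bash
python3 - <<'E'
import cv2
a=cv2.imread("pics/top0.png");b=cv2.imread("pics/side0.png")
cv2.imwrite("pics/t2.png",cv2.resize(a,(768,576)));cv2.imwrite("pics/s2.png",cv2.resize(b,(768,576)))
E
```

```text
(no output)
```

View pics/t2.png

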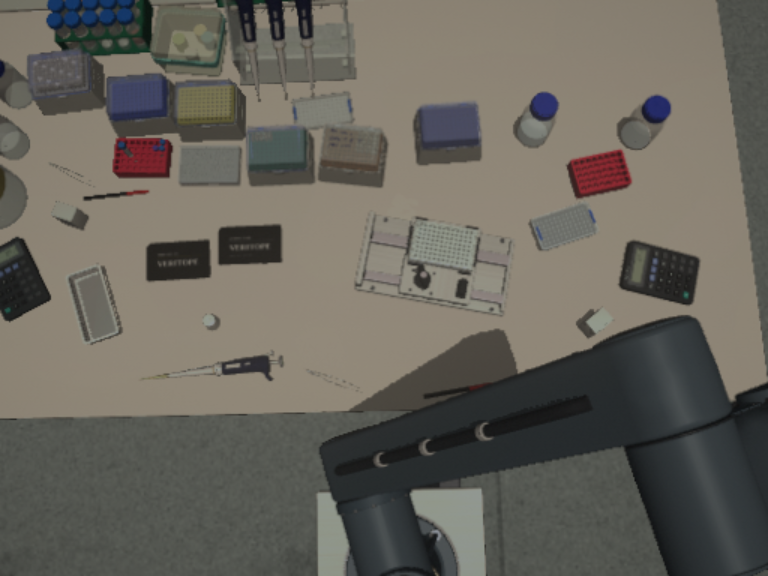

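View pics/s2.png

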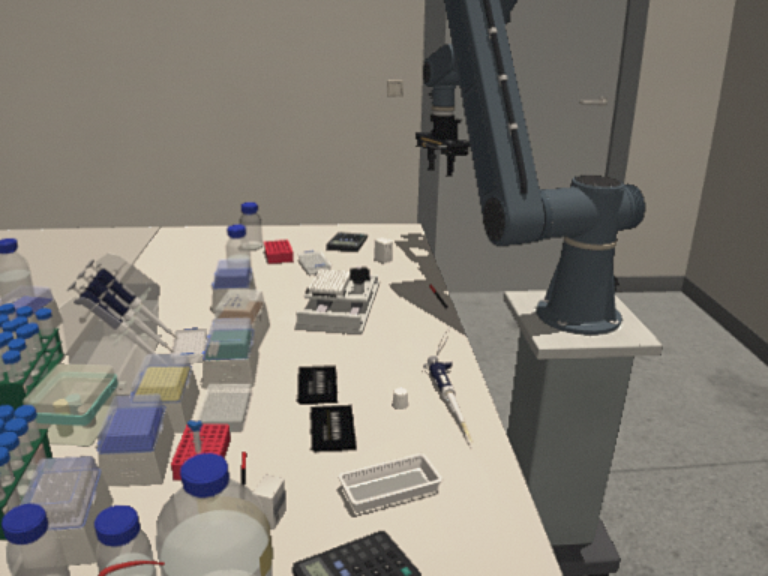

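```bash
python3 - <<'E'
import cv2
a=cv2.imread("pics/top0.png");b=cv2.imread("pics/side0.png")
c=a[130:220,225:355];cv2.imwrite("pics/t3.png",cv2.resize(c,(780,540),interpolation=cv2.INTER_CUBIC))
c=b[170:230,190:260];cv2.imwrite("pics/s3.png",cv2.resize(c,(700,600),interpolation=cv2.INTER_CUBIC))
E
```

```text
(no output)
```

View pics/t3.png

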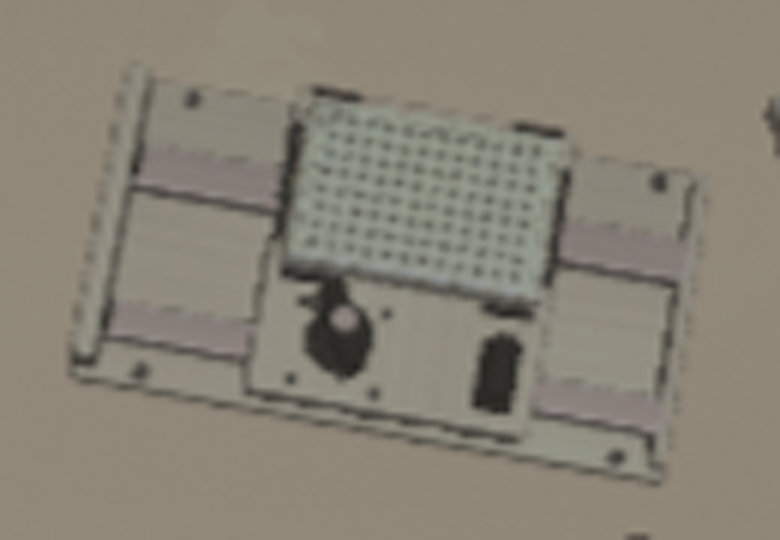

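View pics/s3.png

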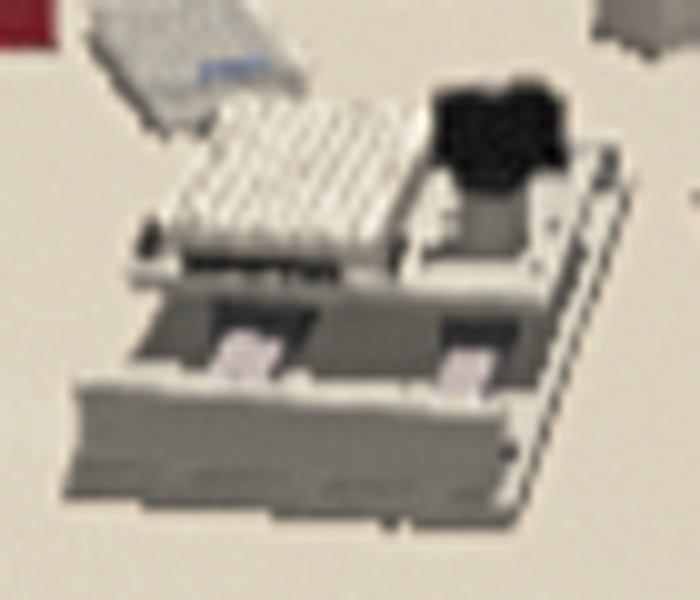

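```bash
cat > h.py <<'E'
import numpy as np, cv2
from rig import bot
from scipy.optimize import least_squares
def proj(P,cam):
    k=bot.get_calibration(cam);K=np.array([[k["fx"],0,k["cx"]],[0,k["fy"],k["cy"]],[0,0,1]])
    return cv2.projectPoints(np.array(P,float).reshape(-1,3),k["rvec"],k["tvec"],K,k["D"])[0][:,0]
def campos(cam):
    k=bot.get_calibration(cam);R=cv2.Rodrigues(k["rvec"])[0];return -R.T@k["tvec"]
def ray(uv,z,cam):
    k=bot.get_calibration(cam);K=np.array([[k["fx"],0,k["cx"]],[0,k["fy"],k["cy"]],[0,0,1]])
    n=cv2.undistortPoints(np.array([[uv]],float),K,k["D"])[0,0]
    R=cv2.Rodrigues(k["rvec"])[0];d=R.T@np.array([n[0],n[1],1]);c=campos(cam)
    return c+d*(z-c[2])/d[2]
def R2(a): return np.array([[np.cos(a),-np.sin(a)],[np.sin(a),np.cos(a)]])
def W(p,b): # p in shuttle frame mm, b=(x,y,yaw)
    p=np.atleast_2d(np.array(p,float))/1000; o=p.copy(); o[:,:2]=p[:,:2]@R2(b[2]).T+np.array(b[:2]); return o
E
python3 - <<'E'
from h import *
print(campos("top"),campos("side"))
def px(u,v): return [225+(u+.5)/6-.5,130+(v+.5)/6-.5]
obs=np.array([px(658,478),px(72,372),px(707,180),px(247,390),px(525,438)])
def f(q):
    b=q[:3];c=q[3]*1000
    P=W([[-80,-150,12],[-80,150,12],[80,-150,12],[-78,c+70,50],[-78,c-70,50]],b)
    return (proj(P,"top")-obs).ravel()
r=least_squares(f,[.585,-.09,0,0.]);print(r.x,np.degrees(r.x[2]),r.fun.round(2))
print("fin",ray(px(497,372),.08,"top"),"pinkdot",ray(px(345,318),.114,"top"))
print("ends",ray(px(325,283),.114,"top"),ray(px(345,378),.114,"top"))
np.save("b.npy",r.x)
E
```

```text
[0.24301227 0.0137114  1.43303065] [0.60540204 1.3933515  0.69937065]
[ 0.58866747 -0.08419511 -0.20943921 -0.00906213] -11.999982519216882 [ 0.42  0.72 -0.8   0.28  0.29 -0.6  -0.49 -0.56  0.57  0.11]
fin [ 0.52304269 -0.12839974  0.08      ] pinkdot [ 0.5434212  -0.05520169  0.114     ]
ends [ 0.56039433 -0.04644008  0.114     ] [ 0.51491362 -0.05423462  0.114     ]
```

```bash
cat > ov.py <<'E'
from h import *
import sys
def box(cx,cy,yaw,l,t,z0,z1):
    P=[]
    for z in(z0,z1):
        for sx,sy in((1,1),(1,-1),(-1,-1),(-1,1)):
            d=R2(yaw)@np.array([sx*l/2,sy*t/2]);P.append([cx+d[0],cy+d[1],z])
    return np.array(P)
def circ(cx,cy,r,z):
    return np.array([[cx+r*np.cos(a),cy+r*np.sin(a),z] for a in np.linspace(0,2*np.pi,40)])
def draw(img,cam,roi,s,k,ang,fin,b,c):
    x0,y0,w,h=roi
    im=cv2.resize(img[y0:y0+h,x0:x0+w],(w*s,h*s),interpolation=cv2.INTER_CUBIC)
    def pp(P): return ((proj(P,cam)-[x0,y0]+.5)*s-.5).astype(int)
    def db(P,col):
        q=pp(P)
        for i in range(4):
            for a,e in((i,(i+1)%4),(i+4,(i+1)%4+4),(i,i+4)): cv2.line(im,tuple(map(int,q[a])),tuple(map(int,q[e])),col,1)
    db(box(*k,ang,.044,.012,.082,.114),(0,255,0))
    db(box(*fin,b[2],.030,.012,.050,.080),(0,0,255))
    for z in(.074,.082): cv2.polylines(im,[pp(circ(*k,.016,z)).reshape(-1,1,2)],True,(255,255,0),1)
    tc=W([[0,c*1000,0]],b)[0];db(box(tc[0],tc[1],b[2],.156,.140,.04,.05),(255,0,255))
    db(box(b[0],b[1],b[2],.16,.30,.0,.012),(255,0,0))
    return im
E
python3 - <<'E'
from ov import *
q=np.load("b.npy");b=q[:3];c=q[3]
fin=np.array([.5230,-.1284]);k=fin+R2(b[2])@[0,.078];print(k)
for i,a in enumerate([0,20]):
    t=draw(cv2.imread("pics/top0.png"),"top",(250,160,70,50),10,k,np.radians(a),fin,b,c)
    cv2.imwrite(f"pics/o_t{i}.png",t)
    t=draw(cv2.imread("pics/side0.png"),"side",(190,165,70,60),10,k,np.radians(a),fin,b,c)
    cv2.imwrite(f"pics/o_s{i}.png",t)
E
```

```text
[ 0.53921709 -0.05210448]
```

View pics/o_t1.png

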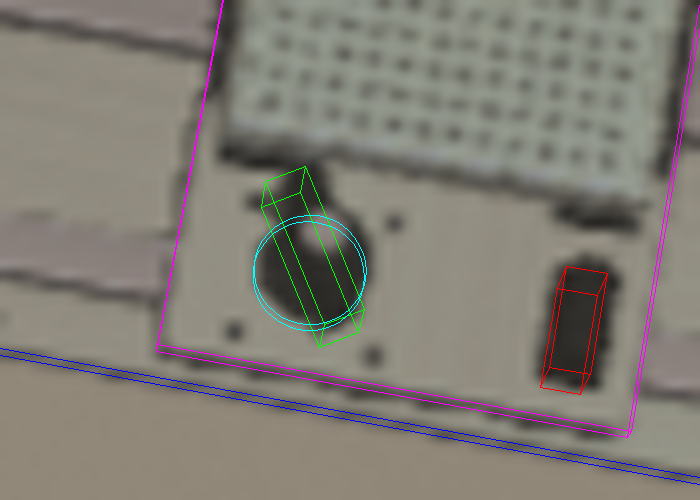

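View pics/o_s1.png

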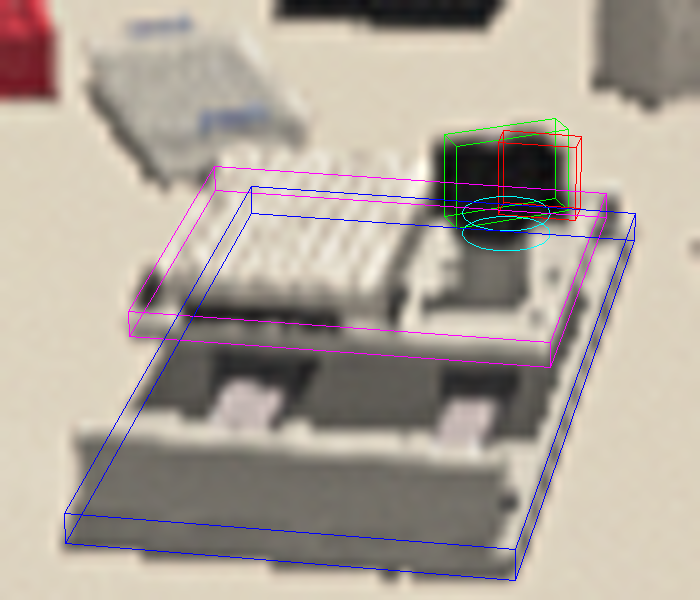

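```bash
python3 - <<'E'
import cv2
b=cv2.imread("pics/side0.png")
c=b[172:192,226:256];print(c.mean(2).astype(int))
cv2.imwrite("pics/s4.png",cv2.resize(c,(750,500),interpolation=cv2.INTER_NEAREST))
a=cv2.imread("pics/top0.png");print(a[174:198,272:294].mean(2).astype(int))
E
```

```text
[[206 204 204 204 205 206 205 206 206 207 207 205 205 207 206 206 205 205
  204 205 207 208 208 129  97 106 111 112 117 116]
 [204 207 206 206 206 205 207 206 206 207 207 206 207 205 207 207 206 206
  206 206 206 206 208 109  92 104 102 107 113 118]
 [205 204 206 206 205 205 205 205 205 207 207 207 205 206 207 206 205 206
  206 206 207 207 208 178 178 176 108 100  96 106]
 [206 205 203 206 207 206 206 205 208 205 207 205 206 205 205 208 207 208
  207 205 208 208 207 208 209 211 181 173 102 102]
 [205 206 206 206 203 206 206 207 208 209 209 211 209 208 211 210 209 209
  209 208 207 205 206 207 208 209 208 211 179 176]
 [207 206 206 208 205 206 208 209 209 211 212 209 203 207 205 171 166 169
  188 212 212 209 206 207 204 207 206 208 208 206]
 [205 206 203 204 205 207 209 185 168 159 151 143 151 163 145  95  89  89
  121 185 212 209 207 207 207 206 204 206 206 208]
 [204 205 206 205 205 208 209 129  88  64  51  53  75  88  63  36  31  27
   45 116 166 209 208 205 204 205 205 207 204 205]
 [190 205 217 219 202 204 212  94  32  23  22  25  26  30  26  18  22  19
   15  45 122 209 211 207 
[... 2933 characters left out ...]
1  42  41  64 117 140 138 140
  141 141 139 139]
 [140 139 139 139 140 135 103  62  55  49  41  40  40  82 125 139 139 141
  141 140 139 139]
 [118  92 120 140 141 141 135 129 103  67  59  50 101 131 137 140 139 140
  142 140 138 139]
 [110  73 115 140 141 140 140 139 134 104 108 129 135 140 139 139 139 140
  141 140 138 139]
 [134 128 135 140 141 141 140 140 140 135 136 141 141 140 125 114 130 141
  140 139 138 140]
 [120 133 139 140 142 141 140 140 140 140 142 141 140 133 103  77 118 141
  140 140 139 140]
 [ 80  86  88  92 101 110 125 137 140 142 143 142 141 139 115  97 124 141
  140 140 139 140]
 [127 126 101  70  74  76  83  88  89  95 105 119 133 138 135 133 138 141
  140 139 139 140]]
```

View pics/s4.png

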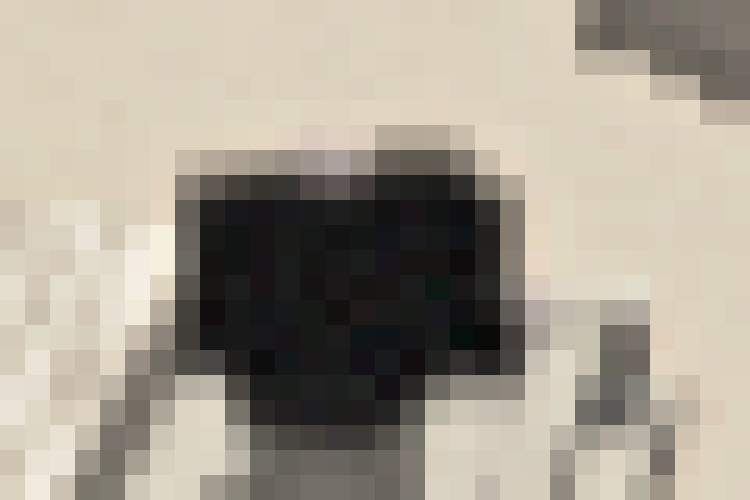

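```bash
cat > fit.py <<'E'
from ov import *
from scipy.spatial import ConvexHull
def render(x,y,a,cam,roi,cap=.006,S=8,capz=.114,colr=.016):
    x0,y0,w,h=roi;im=np.full((h*S,w*S),140,np.uint8)
    def fill(P,c):
        q=(proj(P,cam)-[x0,y0]+.5)*S-.5
        cv2.fillConvexPoly(im,cv2.convexHull(q.astype(np.float32)).astype(np.int32),c)
    fill(np.vstack([circ(x,y,colr,.074),circ(x,y,colr,.082)]),45)
    fill(box(x,y,a,.044,.012,.082,.114),45)
    if cap: fill(circ(x,y,cap,capz),130)
    return cv2.GaussianBlur(cv2.resize(im,(w,h),interpolation=cv2.INTER_AREA),(3,3),.6).astype(float)
if __name__=="__main__":
    import sys
    fn=sys.argv[1]
    I=cv2.imread(fn).mean(2);roi=(273,177,17,18);x0,y0,w,h=roi
    I=I[y0:y0+h,x0:x0+w];m=np.ones_like(I);m[0:4,0:4]=0;m[13:,:3]=0;m[3:7,13:]=0;m[14:,12:]=0
    best=[]
    for a in range(-90,90,6):
        for x in np.arange(.534,.549,.0015):
            for y in np.arange(-.060,-.047,.0015):
                best.append((float((abs(render(x,y,np.radians(a),"top",roi)-I)*m).mean()),x,y,a))
    best.sort()
    for t in best[:8]: print(np.round(t,4))
    from scipy.optimize import minimize
    f=lambda q:(((render(q[0]/100,q[1]/100,q[2]/10,"top",roi,cap=q[3]/100,colr=q[4]/100)-I)*m)**2).mean()
    r=minimize(f,[best[0][1]*100,best[0][2]*100,np.radians(best[0][3])*10,.6,1.6],method="Nelder-Mead",options=dict(initial_simplex=np.array([best[0][1]*100,best[0][2]*100,np.radians(best[0][3])*10,.6,1.6])+np.vstack([np.zeros(5),np.diag([.2,.2,1,.1,.2])])))
    print(r.x/100,np.degrees(r.x[2]/10),r.fun)
    print(render(r.x[0]/100,r.x[1]/100,r.x[2]/10,"top",roi,cap=r.x[3]/100,colr=r.x[4]/100).astype(int))
E
python3 fit.py pics/top0.png
```

```text
Traceback (most recent call last):
  File "fit.py", line 21, in <module>
    best.append((float((abs(render(x,y,np.radians(a),"top",roi)-I)*m).mean()),x,y,a))
                            ~~~~~~^^^^^^^^^^^^^^^^^^^^^^^^^^^^^
  File "fit.py", line 10, in render
    if cap: fill(circ(x,y,cap,capz),130)
            ~~~~^^^^^^^^^^^^^^^^^^^^^^^^
  File "fit.py", line 6, in fill
    q=(proj(P,cam)-[x0,y0]+.5)*S-.5
       ~~~~^^^^^^^
  File "h.py", line 5, in proj
    k=bot.get_calibration(cam);K=np.array([[k["fx"],0,k["cx"]],[0,k["fy"],k["cy"]],[0,0,1]])
ValueError: time passes only in moves, steps and waits
```

```bash
sed -i 's/bot.get_calibration(cam)/CAL(cam)/' h.py; sed -i '3a _c={}\ndef CAL(c):\n    if c not in _c: _c[c]=bot.get_calibration(c)\n    return _c[c]' h.py; time python3 fit.py pics/top0.png; python3 -c "
from rig import bot;print(bot.read_state()['time_s'])"
```

```text
[ 4.6972  0.543  -0.054  12.    ]
[ 5.3203  0.5415 -0.054  12.    ]
[ 5.4412  0.543  -0.054  18.    ]
[ 5.8399  0.5415 -0.054  18.    ]
[ 5.9728  0.543  -0.054   6.    ]
[ 6.6885  0.543  -0.054  24.    ]
[ 6.6928  0.5445 -0.054  12.    ]
[ 6.9248  0.543  -0.0555 18.    ]
[ 0.54273145 -0.05404927  0.02590982  0.00597628  0.01637122] 14.845234661106803 63.99891067538127
[[140 140 140 133  98  54  45  45  49  77 128 140 140 140 140 140 140]
 [140 140 140 132  93  53  45  45  47  67 123 139 140 140 140 140 140]
 [140 140 140 133  94  53  45  45  45  57 106 134 140 140 140 140 140]
 [140 140 140 135 106  56  45  49  55  60  83 115 133 139 140 140 140]
 [140 140 140 132 100  55  49  70  98 101  83  73 102 131 139 140 140]
 [140 140 137 113  67  48  58 104 124 126 111  68  65 105 135 140 140]
 [140 140 130  85  51  46  61 111 129 130 117  72  52  74 124 139 140]
 [140 139 122  64  46  45  54  89 115 119 101  61  47  59 110 136 140]
 [140 137 113  58  45  45  46  56  72  76  62  48  45  55 101 134 140]
 [140 137 110  57  45  45  45  46  49  49  47  45  45  55 102 134 140]
 [140 138 117  61  46  45  45  45  45  45  45  45  45  59 112 137 140]
 [140 140 127  77  49  45  45  45  45  45  45  45  48  72 125 139 140]
 [140 140 135 106  62  47  45  45  45  45  45  45  53  92 132 140 140]
 [140 140 139 130  97  64  51  47  45  45  45  45  55 102 134 140 140]
 [140 140 140 139 131 111  86  68  53  46  45  48  64 116 138 140 140]
 [140 140 140 140 139 136 130 119  86  60  59  71  94 130 140 140 140]
 [140 140 140 140 140 140 140 136 118 104 113 125 132 139 140 140 140]
 [140 140 140 140 140 140 140 139 134 129 134 139 140 140 140 140 140]]
0.9
real	0m6.842s
user	0m7.404s
sys	0m3.643s
```

```bash
cat > mv.py <<'E'
import sys,numpy as np,json,os
# usage: mv.py x y z yaw : prints delta from saved cmd pose; mv.py set x y z yaw ; adds 'go' -> saves
f="cmd.json"
cur=json.load(open(f)) if os.path.exists(f) else [.271,-.563,.223,25.657]
if sys.argv[1]=="set": json.dump([float(v) for v in sys.argv[2:6]],open(f,"w"));sys.exit()
t=[float(v) for v in sys.argv[1:5]]
d=np.array(t[:3])-cur[:3];a=np.radians(cur[3]);c,s=np.cos(a),np.sin(a)
D=np.array([c*d[0]+s*d[1],s*d[0]-c*d[1],-d[2]]);dy=-(t[3]-cur[3])
print("cur",np.round(cur,4),"delta",D.round(4),"turn z",round(dy,2))
E
python3 mv.py .543 -.054 .16 194.8
```

```text
cur [ 0.271 -0.563  0.223 25.657] delta [ 0.4656 -0.341   0.063 ] turn z -169.14
```

Call:
apply_moves(
  motion="0.02 -0.015 0 0 0 -6 0.087; 0.05 -0.037 0 0 0 -16 0.087; 0.082 -0.06 0 0 0 -26 0.087; 0.115 -0.085 0 0 0 -36 0.087; 0.15 -0.11 0 0 0 -46 0.087; 0.185 -0.135 0 0 0 -56 0.087; 0.22 -0.161 0 0 0 -66 0.087; 0.25 -0.183 0 0 0 -76 0.087",
)

```text
time_s: 1.9
position: [0.4174, -0.2887, 0.2228]
tcp_rot: [[-0.208, 0.978, 0.0], [0.978, 0.208, -0.0], [-0.0, 0.0, -1.0]]
force: [0.3, -1.2, 1.0]
opening: 0.997
```

```bash
python3 - <<'E'
from rig import bot
import numpy as np
s=bot.read_state();print(s['joint_positions'].round(2),s['position'].round(4),np.degrees(np.arctan2(s['tcp_rot'][1,0],s['tcp_rot'][0,0])),s['moment'])
a=np.radians(25.657);c,si=np.cos(a),np.sin(a);d=(.25,-.183)
print(.271+c*d[0]+si*d[1],-.563+si*d[0]-c*d[1])
E
```

```text
[-4.731e+01  2.118e+01  9.873e+01  1.000e-02  6.006e+01 -5.933e+01] [ 0.4174 -0.2887  0.2228] 102.0094951183514 [ 0.01100316 -0.05402627 -0.00767525]
0.4171147199945848 -0.2897977148688099
```

```bash
python3 mv.py set .4174 -.2887 .223 102.0; python3 mv.py .543 -.054 .14 194.8
```

```text
cur [  0.4174  -0.2887   0.223  102.    ] delta [0.2035 0.1717 0.083 ] turn z -92.8
```

Call:
apply_moves(
  motion="0.03 0.025 0 0 0 -10 0.087; 0.06 0.05 0 0 0 -20 0.087; 0.09 0.076 0.01 0 0 -30 0.087; 0.12 0.1 0.02 0 0 -40 0.087; 0.15 0.127 0.03 0 0 -50 0.087; 0.175 0.148 0.04 0 0 -60 0.087; 0.195 0.165 0.05 0 0 -70 0.087; 0.2035 0.1717 0.06 0 0 -80 0.087",
)

```text
time_s: 2.9
position: [0.5446, -0.0548, 0.1624]
tcp_rot: [[-0.999, -0.037, 0.001], [-0.037, 0.999, -0.0], [-0.001, -0.0, -1.0]]
force: [0.0, -0.6, 0.0]
opening: 0.996
```

```bash
cat > st.py <<'E'
from rig import bot
import numpy as np,sys
s=bot.read_state();R=s['tcp_rot']
print(s['time_s'],'q',s['joint_positions'].round(2),'p',s['position'].round(4),'yaw',round(float(np.degrees(np.arctan2(R[1,0],R[0,0]))),2),'F',s['force'].round(2),'M',s['moment'].round(3),'op',round(s['opening'],3), 'tau6',round(float(s['tau'][5]),3))
E
python3 st.py
```

```text
2.9 q [-1.7450e+01  2.8900e+01  9.6790e+01  1.0000e-02  5.4270e+01 -1.0955e+02] p [ 0.5446 -0.0548  0.1624] yaw -177.9 F [ 0.   -0.58  0.01] M [ 0.025 -0.118 -0.016] op 0.996 tau6 0.851
```

```bash
python3 mv.py set .543 -.054 .163 182.0; python3 mv.py .5427 -.054 .105 194.8
```

```text
cur [ 5.43e-01 -5.40e-02  1.63e-01  1.82e+02] delta [0.0003 0.     0.058 ] turn z -12.8
```

Call:
apply_moves(
  motion="0 0 0.005 0 0 -6 0.087; 0 0 0.012 0 0 -12.8 0.087; 0 0 0.02 0 0 -12.8 0.087; 0 0 0.028 0 0 -12.8 0.087; 0 0 0.034 0 0 -12.8 0.087; 0 0 0.038 0 0 -12.8 0.087; 0 0 0.038 0 0 -12.8 0.087; 0 0 0.038 0 0 -12.8 0.087",
)

```text
time_s: 3.9
position: [0.544, -0.0562, 0.1247]
tcp_rot: [[-0.968, -0.25, 0.0], [-0.25, 0.968, -0.0], [-0.0, -0.0, -1.0]]
force: [-0.2, -0.1, 0.3]
opening: 0.998
```

```bash
python3 st.py; python3 - <<'E'
from ov import *
q=np.load("b.npy");b=q[:3];c=q[3]
for cam,roi in(("top",(230,130,120,90)),("side",(200,120,90,90))):
    im=bot.capture(cam)[:,:,::-1].copy();cv2.imwrite(f"pics/{cam}1.png",im)
    k=np.array([.5427,-.0540]);o=draw(im,cam,roi,6,k,np.radians(14.8),k-R2(b[2])@[0,.078],b,c);cv2.imwrite(f"pics/{cam}1o.png",o)
E
```

```text
3.9 q [ -17.61   32.14   98.56    0.     49.28 -122.06] p [ 0.544  -0.0562  0.1247] yaw -165.55 F [-0.2  -0.14  0.33] M [ 0.146 -0.12  -0.007] op 0.998 tau6 0.001
```

View pics/top1o.png

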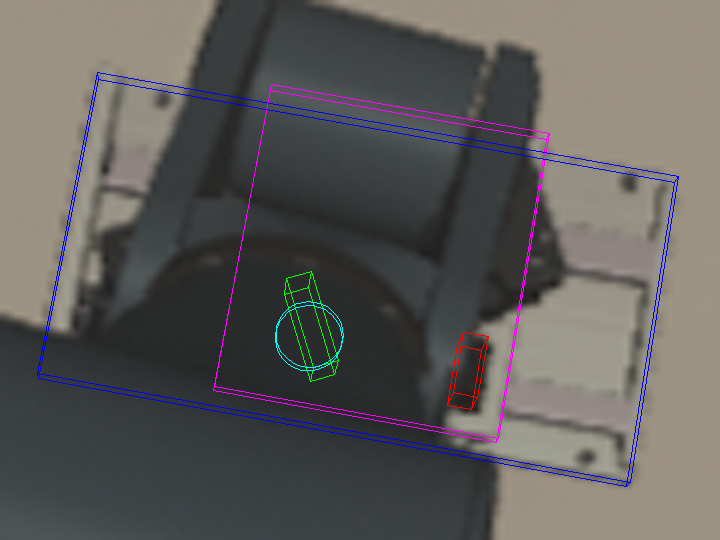

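View pics/side1o.png

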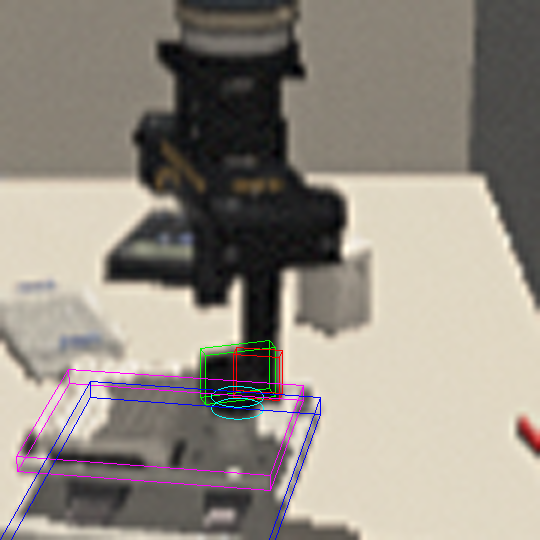

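```bash
python3 st.py; python3 st.py; python3 mv.py set .544 -.056 .125 194.5; python3 mv.py .5427 -.054 .089 194.8
```

```text
4.0 q [ -17.61   32.13   98.56   -0.     49.28 -122.06] p [ 0.544  -0.0562  0.1248] yaw -165.55 F [ 0.02 -0.07 -0.17] M [ 0.171 -0.111 -0.011] op 0.998 tau6 0.001
4.0 q [ -17.61   32.13   98.56   -0.     49.28 -122.06] p [ 0.544  -0.0562  0.1248] yaw -165.55 F [ 0.02 -0.07 -0.17] M [ 0.171 -0.111 -0.011] op 0.998 tau6 0.001
cur [ 5.440e-01 -5.600e-02  1.250e-01  1.945e+02] delta [0.0008 0.0023 0.036 ] turn z -0.3
```

Call:
apply_moves(
  motion="0.001 0.002 0.006 0 0 0 0.087; 0.001 0.002 0.012 0 0 0 0.087; 0.001 0.002 0.018 0 0 0 0.087; 0.001 0.002 0.024 0 0 0 0.087; 0.001 0.002 0.03 0 0 0 0.06; 0.001 0.002 0.035 0 0 0 0.05; 0.001 0.002 0.035 0 0 0 0.04; 0.001 0.002 0.035 0 0 0 0.035",
)

```text
time_s: 5.0
position: [0.5425, -0.0545, 0.0896]
tcp_rot: [[-0.968, -0.25, 0.0], [-0.25, 0.968, -0.0], [-0.0, -0.0, -1.0]]
force: [-0.6, 0.0, 1.1]
opening: 0.63
```

```bash
python3 st.py; python3 - <<'E'
from rig import bot
import cv2
a=bot.capture("side")[:,:,::-1];cv2.imwrite("pics/side2.png",cv2.resize(a[120:210,200:300],(800,600*90//75*800//960) if 0 else (640,576),interpolation=cv2.INTER_CUBIC))
E
```

```text
5.0 q [ -17.48   35.3   100.08    0.     44.6  -121.94] p [ 0.5425 -0.0545  0.0896] yaw -165.54 F [-0.57  0.02  1.06] M [ 0.17  -0.113 -0.017] op 0.63 tau6 0.0
```

View pics/side2.png

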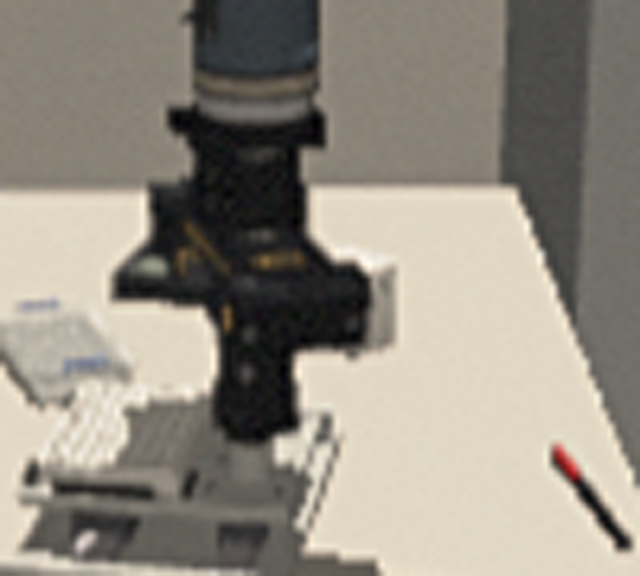

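Call:
apply_moves(
  motion="0 0 0 0 0 0 0.03; 0 0 0 0 0 0 0.02; 0 0 0 0 0 0 0.015; 0 0 0 0 0 0 0.01; 0 0 0 0 0 0 0.005; 0 0 0 0 0 0 0; 0 0 0 0 0 0 0; 0 0 0 0 0 0 0",
)

```text
time_s: 6.05
position: [0.5426, -0.0547, 0.0896]
tcp_rot: [[-0.968, -0.25, 0.001], [-0.25, 0.968, -0.0], [-0.0, -0.001, -1.0]]
force: [-0.5, -1.8, 0.1]
opening: 0.131
```

```bash
python3 st.py
```

```text
6.05 q [-1.7500e+01  3.5310e+01  1.0008e+02 -2.0000e-02  4.4580e+01 -1.2194e+02] p [ 0.5426 -0.0547  0.0896] yaw -165.54 F [-0.52 -1.83  0.11] M [-0.21  -0.152  0.027] op 0.131 tau6 -0.001
```

Call:
apply_moves(
  motion="0 0 0 0 0 2 0; 0 0 0 0 0 5 0; 0 0 0 0 0 10 0; 0 0 0 0 0 15 0; 0 0 0 0 0 20 0; 0 0 0 0 0 25 0; 0 0 0 0 0 29 0; 0 0 0 0 0 30 0",
)

```text
time_s: 7.05
position: [0.5425, -0.0539, 0.0896]
tcp_rot: [[-0.963, 0.269, 0.001], [0.269, 0.963, 0.001], [-0.0, 0.001, -1.0]]
force: [1.6, 0.3, 0.2]
opening: 0.134
```

```bash
python3 st.py
```

```text
7.05 q [-1.7450e+01  3.5300e+01  1.0009e+02  8.0000e-02  4.4590e+01 -9.1890e+01] p [ 0.5425 -0.0539  0.0896] yaw 164.38 F [1.61 0.27 0.2 ] M [ 0.387 -0.419  0.018] op 0.134 tau6 0.038
```

Call:
apply_moves(
  motion="0 0 0 0 0 5 0; 0 0 0 0 0 13 0; 0 0 0 0 0 22 0; 0 0 0 0 0 31 0; 0 0 0 0 0 40 0; 0 0 0 0 0 49 0; 0 0 0 0 0 56 0; 0 0 0 0 0 60 0",
)

```text
time_s: 8.05
position: [0.5436, -0.0539, 0.0896]
tcp_rot: [[-0.247, 0.969, 0.003], [0.969, 0.247, 0.001], [-0.0, 0.003, -1.0]]
force: [3.2, 1.5, -1.0]
opening: 0.132
```

```bash
python3 st.py
```

```text
8.05 q [-17.44  35.32 100.04   0.12  44.51 -31.8 ] p [ 0.5436 -0.0539  0.0896] yaw 104.28 F [ 3.18  1.53 -0.98] M [ 0.35  -0.67  -0.007] op 0.132 tau6 -0.26
```

Call:
apply_moves(
  motion="0 0 0 0 0 4 0; 0 0 0 0 0 8 0; 0 0 0 0 0 12 0; 0 0 0 0 0 16 0; 0 0 0 0 0 20 0; 0 0 0 0 0 23 0; 0 0 0 0 0 25 0; 0 0 0 0 0 25 0",
)

```text
time_s: 9.05
position: [0.5441, -0.0545, 0.0897]
tcp_rot: [[0.184, 0.983, 0.004], [0.983, -0.184, -0.0], [0.001, 0.004, -1.0]]
force: [4.8, 1.0, -2.9]
opening: 0.131
```

```bash
python3 st.py
```

```text
9.05 q [-1.746e+01  3.533e+01  1.000e+02  8.000e-02  4.445e+01 -6.930e+00] p [ 0.5441 -0.0545  0.0897] yaw 79.41 F [ 4.76  1.04 -2.9 ] M [ 0.313 -0.984  0.043] op 0.131 tau6 0.072
```

Call:
apply_moves(
  motion="0 0.0005 0 0 0 1 0; 0 0.001 0 0 0 2 0; 0 0.0015 0 0 0 3 0; 0 0.0015 0 0 0 4 0; 0 0.0015 0 0 0 4 0; 0 0.0015 0 0 0 4 0; 0 0.0015 0 0 0 4 0; 0 0.0015 0 0 0 4 0",
)

```text
time_s: 10.05
position: [0.5442, -0.0549, 0.0896]
tcp_rot: [[0.252, 0.968, 0.001], [0.968, -0.252, -0.0], [0.0, 0.001, -1.0]]
force: [5.3, 0.9, -2.7]
opening: 0.136
```

```bash
python3 st.py
```

```text
10.05 q [-1.747e+01  3.538e+01  9.986e+01  1.000e-02  4.470e+01 -2.890e+00] p [ 0.5442 -0.0549  0.0896] yaw 75.41 F [ 5.26  0.93 -2.67] M [ 0.301 -1.015  0.073] op 0.136 tau6 0.036
```

Call:
apply_moves(
  motion="0 0 0 0 0 1 0; 0 0 0 0 0 2 0; 0 0 0 0 0 3 0; 0 0 0 0 0 3 0; 0 0 0 0 0 3 0; 0 0 0 0 0 3 0; 0 0 0 0 0 3 0; 0 0 0 0 0 3 0",
)

```text
time_s: 11.05
position: [0.5443, -0.0549, 0.0897]
tcp_rot: [[0.302, 0.953, 0.001], [0.953, -0.302, -0.0], [0.0, 0.001, -1.0]]
force: [5.3, 1.9, -2.5]
opening: 0.137
```

```bash
python3 st.py
```

```text
11.05 q [-1.747e+01  3.539e+01  9.985e+01  1.000e-02  4.469e+01  1.100e-01] p [ 0.5443 -0.0549  0.0897] yaw 72.41 F [ 5.28  1.87 -2.47] M [ 0.229 -1.018  0.004] op 0.137 tau6 0.036
```

Call:
apply_moves(
  motion="0 0 0 0 0 1 0; 0 0 0 0 0 2 0; 0 0 0 0 0 3 0; 0 0 0 0 0 3 0; 0 0 0 0 0 3 0; 0 0 0 0 0 3 0; 0 0 0 0 0 3 0; 0 0 0 0 0 3 0",
)

```text
time_s: 12.05
position: [0.5444, -0.0549, 0.0897]
tcp_rot: [[0.352, 0.936, 0.001], [0.936, -0.352, -0.0], [0.0, 0.001, -1.0]]
force: [5.5, 1.5, -2.5]
opening: 0.137
```

```bash
python3 st.py
```

```text
12.05 q [-1.747e+01  3.539e+01  9.985e+01  1.000e-02  4.468e+01  3.110e+00] p [ 0.5444 -0.0549  0.0897] yaw 69.41 F [ 5.48  1.47 -2.51] M [ 0.244 -1.054  0.054] op 0.137 tau6 0.036
```

Turned 125° and still free (torque about joint 6: 0.036 N m, which is just friction). I'll keep going, one step at a time.

Call:
apply_moves(
  motion="0 0 0 0 0 1 0; 0 0 0 0 0 2 0; 0 0 0 0 0 3 0; 0 0 0 0 0 3 0; 0 0 0 0 0 3 0; 0 0 0 0 0 3 0; 0 0 0 0 0 3 0; 0 0 0 0 0 3 0",
)

```text
time_s: 13.05
position: [0.5445, -0.055, 0.0897]
tcp_rot: [[0.4, 0.917, 0.002], [0.917, -0.4, -0.0], [0.0, 0.002, -1.0]]
force: [5.2, 0.5, -3.6]
opening: 0.136
```

```bash
python3 st.py
```

```text
13.05 q [-1.747e+01  3.539e+01  9.984e+01  1.000e-02  4.468e+01  6.100e+00] p [ 0.5445 -0.055   0.0897] yaw 66.43 F [ 5.24  0.5  -3.64] M [ 0.237 -0.974  0.13 ] op 0.136 tau6 0.089
```

Call:
apply_moves(
  motion="0 0 0 0 0 0.5 0; 0 0 0 0 0 1 0; 0 0 0 0 0 1.5 0; 0 0 0 0 0 1.5 0; 0 0 0 0 0 1.5 0; 0 0 0 0 0 1.5 0; 0 0 0 0 0 1.5 0; 0 0 0 0 0 1.5 0",
)

```text
time_s: 14.05
position: [0.5445, -0.055, 0.0897]
tcp_rot: [[0.423, 0.906, 0.002], [0.906, -0.423, -0.001], [0.0, 0.002, -1.0]]
force: [5.3, 2.1, -2.5]
opening: 0.138
```

```bash
python3 st.py
```

```text
14.05 q [-1.746e+01  3.539e+01  9.984e+01 -1.000e-02  4.467e+01  7.580e+00] p [ 0.5445 -0.055   0.0897] yaw 64.97 F [ 5.33  2.13 -2.52] M [ 0.232 -1.077  0.16 ] op 0.138 tau6 0.193
```

Call:
apply_moves(
  motion="0 0 0 0 0 0.5 0; 0 0 0 0 0 1 0; 0 0 0 0 0 1.4 0; 0 0 0 0 0 1.4 0; 0 0 0 0 0 1.4 0; 0 0 0 0 0 1.4 0; 0 0 0 0 0 1.4 0; 0 0 0 0 0 1.4 0",
)

```text
time_s: 15.05
position: [0.5445, -0.055, 0.0897]
tcp_rot: [[0.445, 0.896, 0.002], [0.896, -0.445, -0.001], [0.0, 0.002, -1.0]]
force: [5.1, 2.0, -2.2]
opening: 0.138
```

```bash
python3 st.py
```

```text
15.05 q [-1.746e+01  3.539e+01  9.984e+01 -2.000e-02  4.467e+01  8.960e+00] p [ 0.5445 -0.055   0.0897] yaw 63.59 F [ 5.12  2.01 -2.24] M [ 0.273 -1.061  0.314] op 0.138 tau6 0.289
```

Call:
apply_moves(
  motion="0 0 0 0 0 -3 0; 0 0 0 0 0 -8 0; 0 0 0 0 0 -15 0; 0 0 0 0 0 -23 0; 0 0 0 0 0 -31 0; 0 0 0 0 0 -39 0; 0 0 0 0 0 -46 0; 0 0 0 0 0 -50 0",
)

```text
time_s: 16.05
position: [0.5431, -0.0549, 0.0896]
tcp_rot: [[-0.402, 0.916, -0.001], [0.916, 0.402, -0.0], [0.0, -0.001, -1.0]]
force: [2.5, 1.1, 0.1]
opening: 0.138
```

```bash
python3 st.py
```

```text
16.05 q [-1.749e+01  3.537e+01  9.991e+01 -4.000e-02  4.479e+01 -4.113e+01] p [ 0.5431 -0.0549  0.0896] yaw 113.67 F [2.5  1.12 0.1 ] M [ 0.111 -0.658 -0.005] op 0.138 tau6 0.271
```

Call:
apply_moves(
  motion="0 0 0 0 0 -5 0; 0 0 0 0 0 -13 0; 0 0 0 0 0 -21 0; 0 0 0 0 0 -29 0; 0 0 0 0 0 -37 0; 0 0 0 0 0 -41 0; 0 0 0 0 0 -42.9 0; 0 0 0 0 0 -42.9 0",
)

```text
time_s: 17.05
position: [0.5424, -0.055, 0.0896]
tcp_rot: [[-0.917, 0.4, -0.003], [0.4, 0.917, -0.0], [0.003, -0.001, -1.0]]
force: [-0.6, -2.7, 2.8]
opening: 0.136
```

```bash
python3 st.py
```

```text
17.05 q [-1.751e+01  3.536e+01  9.995e+01 -9.000e-02  4.484e+01 -8.388e+01] p [ 0.5424 -0.055   0.0896] yaw 156.43 F [-0.65 -2.71  2.8 ] M [-0.402  0.027 -0.003] op 0.136 tau6 -0.047
```

Call:
apply_moves(
  motion="0 0 0 0 0 0 0.02; 0 0 0 0 0 0 0.03; 0 0 0 0 0 0 0.04; 0 0 0 0 0 0 0.05; 0 0 0 0 0 0 0.05; 0 0 -0.005 0 0 0 0.05; 0 0 -0.015 0 0 0 0.05; 0 0 -0.025 0 0 0 0.05",
)

```text
time_s: 18.05
position: [0.544, -0.0548, 0.1155]
tcp_rot: [[-0.917, 0.399, 0.001], [0.399, 0.917, -0.0], [-0.001, 0.0, -1.0]]
force: [-0.3, -0.2, -1.0]
opening: 0.573
```

```bash
python3 st.py; python3 mv.py set .5424 -.055 .115 156.4; python3 mv.py .515 -.180 .165 78
```

```text
18.05 q [-17.47  32.96  98.95   0.    48.05 -83.92] p [ 0.544  -0.0548  0.1155] yaw 156.46 F [-0.33 -0.18 -0.97] M [ 0.07  -0.177 -0.024] op 0.573 tau6 0.0
cur [ 5.424e-01 -5.500e-02  1.150e-01  1.564e+02] delta [-0.0249 -0.1255 -0.05  ] turn z 78.4
```

```bash
python3 mv.py set .544 -.0548 .115 156.46; python3 mv.py .517 -.175 .15 78
```

```text
cur [ 5.4400e-01 -5.4800e-02  1.1500e-01  1.5646e+02] delta [-0.0233 -0.121  -0.035 ] turn z 78.46
```

Call:
apply_moves(
  motion="0 0 -0.025 0 0 0 0.05; -0.003 -0.015 -0.035 0 0 9 0.04; -0.006 -0.035 -0.035 0 0 19 0.03; -0.01 -0.055 -0.035 0 0 29 0.02; -0.014 -0.075 -0.035 0 0 39 0.01; -0.018 -0.095 -0.035 0 0 49 0; -0.021 -0.11 -0.035 0 0 59 0; -0.0233 -0.121 -0.035 0 0 69 0",
)

```text
time_s: 19.05
position: [0.5169, -0.1758, 0.1504]
tcp_rot: [[0.051, 0.999, 0.001], [0.999, -0.051, -0.001], [-0.001, 0.001, -1.0]]
force: [0.1, 0.3, -0.9]
opening: 0.005
```

```bash
python3 st.py; python3 - <<'E'
from ov import *
q=np.load("b.npy");b=q[:3];c=q[3]
for cam,roi in(("top",(230,130,120,90)),("side",(200,120,90,90))):
    im=bot.capture(cam)[:,:,::-1].copy();cv2.imwrite(f"pics/{cam}3.png",im)
    k=np.array([.5435,-.0548]);o=draw(im,cam,roi,6,k,np.radians(-23.5),k-R2(b[2])@[0,.078],b,c);cv2.imwrite(f"pics/{cam}3o.png",o)
E
```

```text
19.05 q [-30.52  29.81  97.58  -0.    52.54 -27.61] p [ 0.5169 -0.1758  0.1504] yaw 87.09 F [ 0.06  0.26 -0.86] M [-0.035 -0.101  0.028] op 0.005 tau6 -0.824
```

View pics/top3o.png

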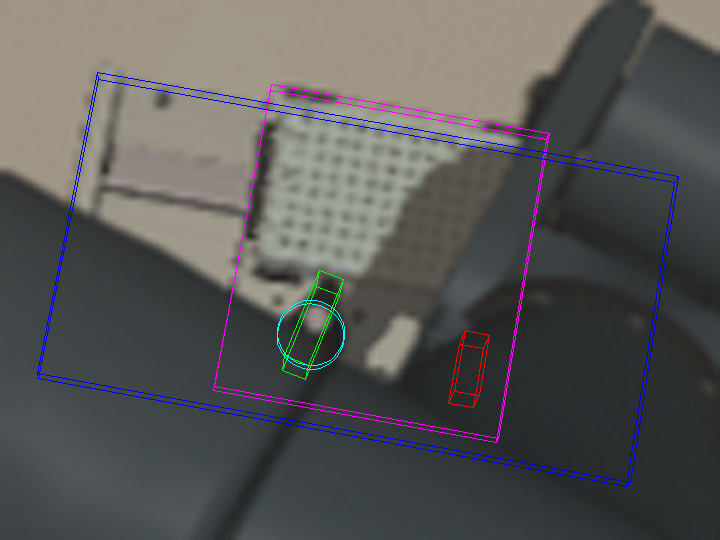

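View pics/side3o.png

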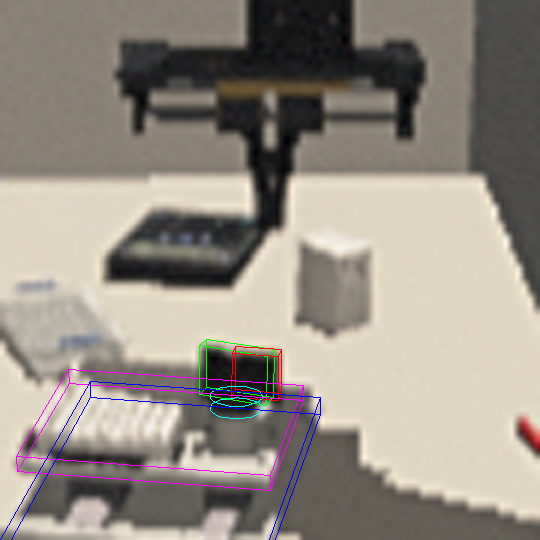

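```bash
python3 mv.py set .517 -.1755 .15 87.46; python3 mv.py .518 -.176 .062 78
```

```text
cur [ 0.517  -0.1755  0.15   87.46  ] delta [-0.0005  0.001   0.088 ] turn z 9.46
```

Call:
apply_moves(
  motion="0 0.001 0.01 0 0 9.46 0; 0 0.001 0.024 0 0 9.46 0; 0 0.001 0.04 0 0 9.46 0; 0 0.001 0.056 0 0 9.46 0; 0 0.001 0.07 0 0 9.46 0; 0 0.001 0.08 0 0 9.46 0; 0 0.001 0.088 0 0 9.46 0; 0 0.001 0.088 0 0 9.46 0",
)

```text
time_s: 20.15
position: [0.5175, -0.1749, 0.061]
tcp_rot: [[0.208, 0.978, -0.001], [0.978, -0.208, 0.001], [0.0, -0.001, -1.0]]
force: [0.1, 0.4, 0.5]
opening: 0.008
```

```bash
python3 st.py;python3 - <<'E'
from ov import *
q=np.load("b.npy");b=q[:3];c=q[3]
for cam,roi in(("top",(230,130,120,90)),("side",(210,150,60,60))):
    im=bot.capture(cam)[:,:,::-1].copy();cv2.imwrite(f"pics/{cam}4.png",im)
    k=np.array([.5435,-.0548]);o=draw(im,cam,roi,(6 if cam=="top" else 9),k,np.radians(-23.5),k-R2(b[2])@[0,.078],b,c);cv2.imwrite(f"pics/{cam}4o.png",o)
E
```

```text
20.15 q [-30.39  38.17 100.68   0.    41.21 -18.4 ] p [ 0.5175 -0.1749  0.061 ] yaw 78.0 F [0.06 0.35 0.5 ] M [-0.03  -0.07  -0.015] op 0.008 tau6 -0.001
```

View pics/side4o.png

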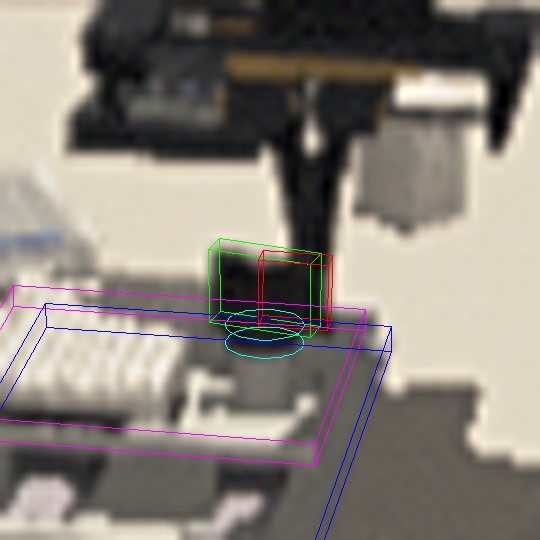

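View pics/top4o.png

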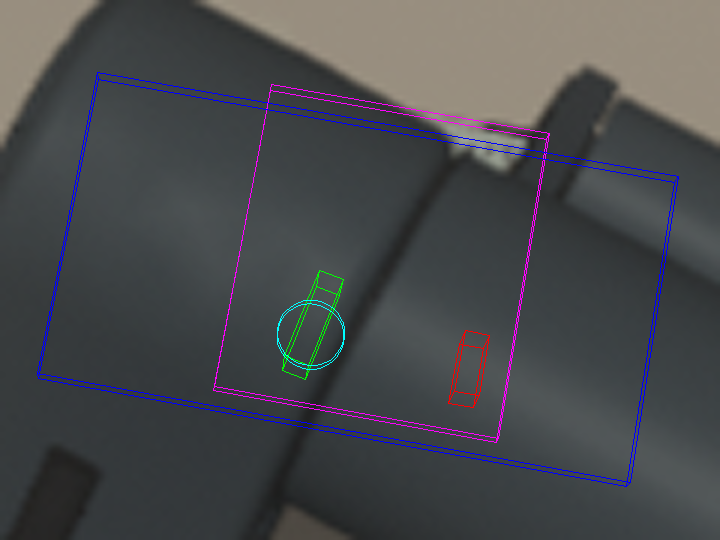

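Call:
apply_moves(
  motion="0.003 0 0 0 0 0 0; 0.007 0 0 0 0 0 0; 0.011 0 0 0 0 0 0; 0.014 0 0 0 0 0 0; 0.017 0 0 0 0 0 0; 0.02 0 0 0 0 0 0; 0.022 0 0 0 0 0 0; 0.024 0 0 0 0 0 0",
)

```text
time_s: 21.25
position: [0.5229, -0.1514, 0.0615]
tcp_rot: [[0.208, 0.978, 0.0], [0.978, -0.208, -0.0], [-0.0, 0.0, -1.0]]
force: [0.3, 0.1, -0.4]
opening: 0.004
```

```bash
python3 st.py
```

```text
21.25 q [-27.92  38.01 101.    -0.    40.99 -15.91] p [ 0.5229 -0.1514  0.0615] yaw 78.0 F [ 0.35  0.09 -0.41] M [ 0.01  -0.049  0.001] op 0.004 tau6 -0.019
```

Call:
apply_moves(
  motion="0.001 0 0 0 0 0 0; 0.002 0 0 0 0 0 0; 0.003 0 0 0 0 0 0; 0.004 0 0 0 0 0 0; 0.006 0 0 0 0 0 0; 0.008 0 0 0 0 0 0; 0.01 0 0 0 0 0 0; 0.012 0 0 0 0 0 0",
)

```text
time_s: 22.25
position: [0.5254, -0.1397, 0.0616]
tcp_rot: [[0.208, 0.978, 0.0], [0.978, -0.208, -0.0], [-0.0, 0.0, -1.0]]
force: [-0.3, -2.8, 1.0]
opening: 0.002
```

```bash
python3 st.py
```

```text
22.25 q [-2.6670e+01  3.7970e+01  1.0111e+02 -1.0000e-02  4.0920e+01 -1.4670e+01] p [ 0.5254 -0.1397  0.0616] yaw 78.0 F [-0.33 -2.79  1.02] M [-0.372  0.104  0.027] op 0.002 tau6 -0.003
```

Call:
apply_moves(
  motion="0.003 0 0 0 0 0 0; 0.006 0 0 0 0 0 0; 0.01 0 0 0 0 0 0; 0.014 0 0 0 0 0 0; 0.018 0 0 0 0 0 0; 0.022 0 0 0 0 0 0; 0.026 0 0 0 0 0 0; 0.03 0 0 0 0 0 0",
)

```text
time_s: 23.25
position: [0.5316, -0.1101, 0.0615]
tcp_rot: [[0.208, 0.978, -0.0], [0.978, -0.208, 0.0], [0.0, -0.0, -1.0]]
force: [-1.3, -1.8, 0.2]
opening: 0.007
```

```bash
python3 st.py
```

```text
23.25 q [-23.51  37.94 101.21   0.    40.86 -11.5 ] p [ 0.5316 -0.1101  0.0615] yaw 78.0 F [-1.27 -1.8   0.16] M [-0.485  0.094  0.028] op 0.007 tau6 -0.021
```

Call:
apply_moves(
  motion="0.003 0 0 0 0 0 0; 0.006 0 0 0 0 0 0; 0.009 0 0 0 0 0 0; 0.012 0 0 0 0 0 0; 0.015 0 0 0 0 0 0; 0.018 0 0 0 0 0 0; 0.021 0 0 0 0 0 0; 0.023 0 0 0 0 0 0",
)

```text
time_s: 24.25
position: [0.5363, -0.0877, 0.0615]
tcp_rot: [[0.208, 0.978, -0.0], [0.978, -0.208, 0.0], [0.0, -0.0, -1.0]]
force: [-0.6, -1.8, 1.1]
opening: 0.004
```

```bash
python3 st.py;python3 - <<'E'
from ov import *
for cam,roi,s in(("top",(230,130,120,90),6),("side",(190,150,80,60),9)):
    im=bot.capture(cam)[:,:,::-1].copy();cv2.imwrite(f"pics/{cam}5.png",im)
    x,y,w,h=roi;cv2.imwrite(f"pics/{cam}5o.png",cv2.resize(im[y:y+h,x:x+w],(w*s,h*s),interpolation=cv2.INTER_CUBIC))
E
```

```text
24.25 q [-21.07  37.97 101.12   0.    40.92  -9.08] p [ 0.5363 -0.0877  0.0615] yaw 78.01 F [-0.6  -1.83  1.11] M [-0.431  0.143  0.02 ] op 0.004 tau6 0.005
```

View pics/side5o.png

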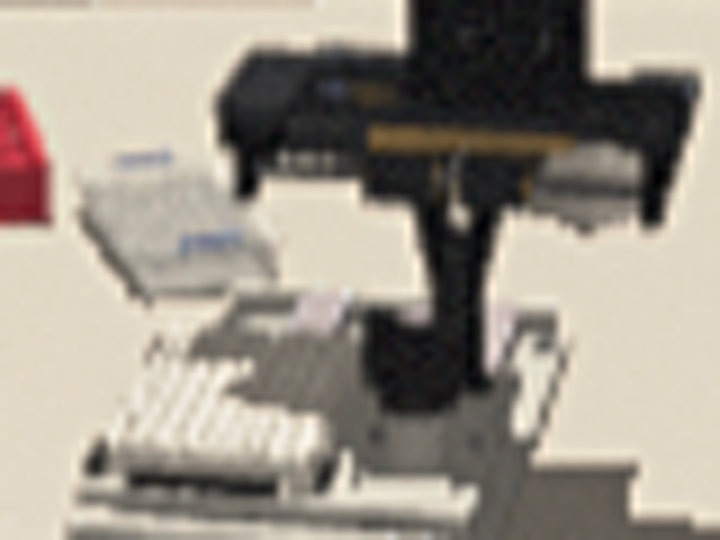

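View pics/top5o.png

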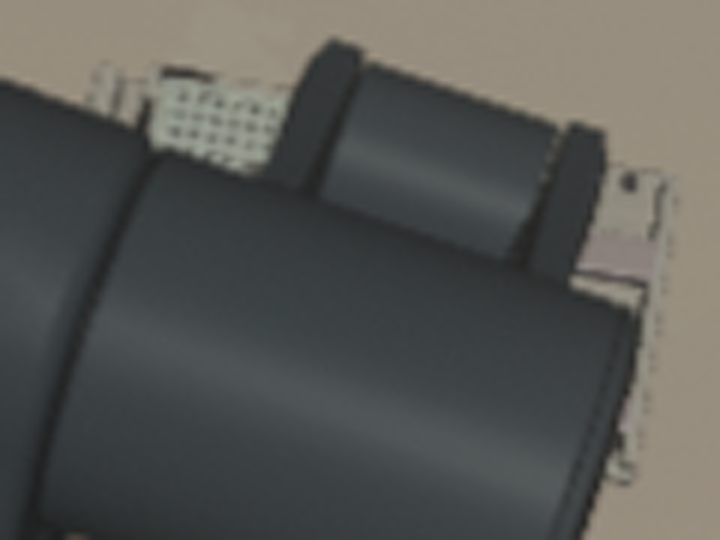

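Call:
apply_moves(
  motion="0.001 0 0 0 0 0 0; 0.002 0 0 0 0 0 0; 0.003 0 0 0 0 0 0; 0.004 0 0 0 0 0 0; 0.005 0 0 0 0 0 0; 0.006 0 0 0 0 0 0; 0.007 0 0 0 0 0 0; 0.008 0 0 0 0 0 0",
)

```text
time_s: 25.35
position: [0.538, -0.08, 0.0615]
tcp_rot: [[0.208, 0.978, -0.0], [0.978, -0.208, 0.0], [0.0, -0.0, -1.0]]
force: [-1.9, -2.2, 0.2]
opening: 0.006
```

```bash
python3 st.py
```

```text
25.35 q [-20.24  37.99 101.06   0.    40.96  -8.24] p [ 0.538  -0.08    0.0615] yaw 78.0 F [-1.92 -2.19  0.2 ] M [-0.369  0.201  0.087] op 0.006 tau6 0.014
```

Call:
apply_moves(
  motion="0.0005 0 0 0 0 0 0; 0.001 0 0 0 0 0 0; 0.0015 0 0 0 0 0 0; 0.002 0 0 0 0 0 0; 0.0025 0 0 0 0 0 0; 0.003 0 0 0 0 0 0; 0.0035 0 0 0 0 0 0; 0.004 0 0 0 0 0 0",
)

```text
time_s: 26.35
position: [0.5386, -0.0772, 0.0615]
tcp_rot: [[0.207, 0.978, -0.001], [0.978, -0.207, -0.002], [-0.002, -0.0, -1.0]]
force: [-2.9, -7.0, -0.1]
opening: 0.005
```

```bash
python3 st.py
```

```text
26.35 q [-19.87  38.   101.02  -0.16  40.98  -7.82] p [ 0.5386 -0.0772  0.0615] yaw 78.06 F [-2.87 -7.02 -0.15] M [-1.225  0.487  0.017] op 0.005 tau6 0.023
```

Call:
apply_moves(
  motion="0.0003 0 0 0 0 0 0; 0.0006 0 0 0 0 0 0; 0.001 0 0 0 0 0 0; 0.001 0 0 0 0 0 0; 0.001 0 0 0 0 0 0; 0.001 0 0 0 0 0 0; 0.001 0 0 0 0 0 0; 0.001 0 0 0 0 0 0",
)

```text
time_s: 27.35
position: [0.5386, -0.0772, 0.0616]
tcp_rot: [[0.207, 0.978, -0.001], [0.978, -0.207, -0.003], [-0.003, -0.0, -1.0]]
force: [-4.6, -9.4, -0.0]
opening: 0.003
```

```bash
python3 st.py
```

```text
27.35 q [-19.83  38.   101.01  -0.26  40.99  -7.71] p [ 0.5386 -0.0772  0.0616] yaw 78.08 F [-4.65 -9.35 -0.04] M [-1.595  0.672  0.016] op 0.003 tau6 0.029
```

Call:
apply_moves(
  motion="-0.001 0 0 0 0 0 0; -0.004 0 0 0 0 0 0; -0.01 0 0 0 0 0 0; -0.018 0 0 0 0 0 0; -0.026 0 0 0 0 0 0; -0.034 0 -0.005 0 0 0 0; -0.044 0 -0.025 0 0 0 0; -0.054 0 -0.055 0 0 0 0",
)

```text
time_s: 28.35
position: [0.527, -0.1285, 0.1167]
tcp_rot: [[0.208, 0.978, -0.002], [0.978, -0.208, 0.001], [0.001, -0.002, -1.0]]
force: [1.1, 0.7, -0.1]
opening: 0.003
```

Call:
apply_moves(
  motion="-0.02 0 -0.03 0 0 0 0; -0.05 0 -0.06 0 0 0 0; -0.09 0 -0.09 0 0 0 0; -0.13 0 -0.11 0 0 0 0; -0.18 0 -0.11 0 0 0 0; -0.23 0 -0.11 0 0 0 0; -0.27 0 -0.11 0 0 0 0; -0.3 0 -0.11 0 0 0 0",
)

```text
time_s: 29.35
position: [0.4644, -0.4237, 0.2268]
tcp_rot: [[0.21, 0.978, 0.0], [0.978, -0.21, -0.0], [-0.0, 0.0, -1.0]]
force: [0.3, 0.4, -0.4]
opening: 0.009
```

```bash
python3 st.py;python3 - <<'E'
from ov import *
q=np.load("b.npy");b=q[:3]
print("moved est")
k=np.array([.5427,-.054])+R2(b[2])@[0,.079]
for cam,roi,s in(("top",(225,130,130,90),6),("side",(190,160,80,65),9)):
    im=bot.capture(cam)[:,:,::-1].copy();cv2.imwrite(f"pics/{cam}6.png",im)
    cv2.imwrite(f"pics/{cam}6o.png",draw(im,cam,roi,s,k,np.radians(-23.5),k-R2(b[2])@[0,.078],b,q[3]+.079))
E
```

```text
29.35 q [-52.55  30.24  81.3   -0.    68.43 -40.45] p [ 0.4644 -0.4237  0.2268] yaw 77.9 F [ 0.27  0.36 -0.38] M [ 0.007 -0.089 -0.052] op 0.009 tau6 0.179
moved est
```

View pics/top6o.png

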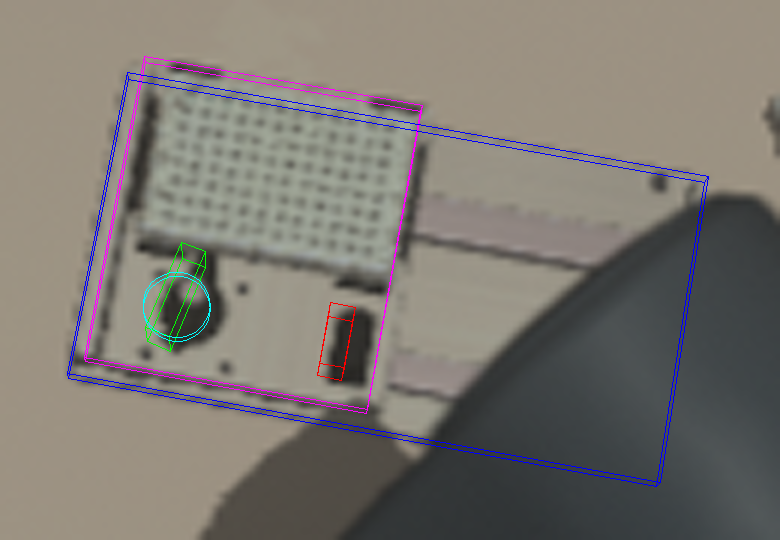

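View pics/side6o.png

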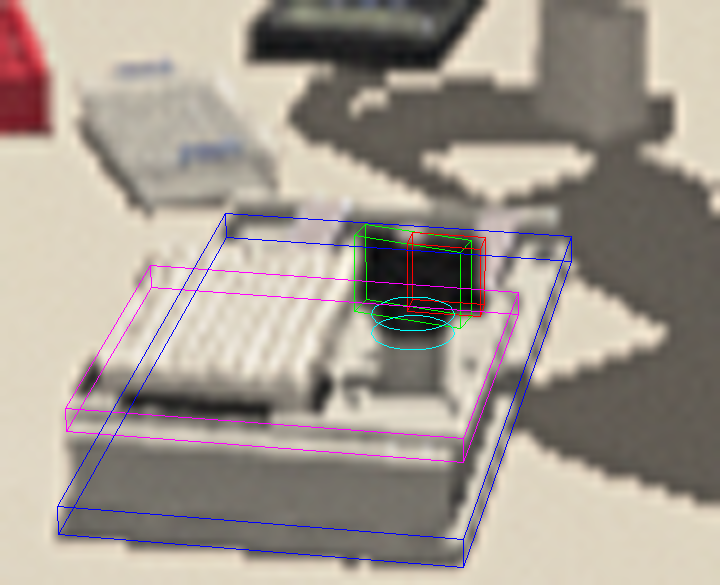

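```bash
python3 - <<'E'
import cv2
a=cv2.imread("pics/top6.png")[132:200,232:302];cv2.imwrite("pics/t7.png",cv2.resize(a,(700,680)[:1]+(600,) if 0 else (600,583),interpolation=cv2.INTER_CUBIC))
from fit import *
from scipy.optimize import minimize
I=cv2.imread("pics/top6.png").mean(2);roi=(249,170,15,20);x0,y0,w,h=roi
I=I[y0:y0+h,x0:x0+w];m=np.ones_like(I);m[:5,:]=0;m[:6,:3]=0;m[4:11,13:]=0;m[16:,:3]=0;m[17:,11:]=0
best=[]
for a in range(-90,90,6):
  for x in np.arange(.552,.565,.0015):
    for y in np.arange(.008,.030,.0015):
      best.append((float((abs(render(x,y,np.radians(a),"top",roi)-I)*m).mean()),x,y,a))
best.sort()
for t in best[:5]: print(np.round(t,4))
p=np.array([best[0][1]*100,best[0][2]*100,np.radians(best[0][3])*10,.6,1.63])
f=lambda q:(((render(q[0]/100,q[1]/100,q[2]/10,"top",roi,cap=q[3]/100,colr=q[4]/100)-I)*m)**2).mean()
r=minimize(f,p,method="Nelder-Mead",options=dict(initial_simplex=p+np.vstack([np.zeros(5),np.diag([.2,.2,1,.1,.2])])))
print(r.x/100,np.degrees(r.x[2]/10),r.fun)
E
```

```text
[ 5.90e+00  5.58e-01  1.55e-02 -2.40e+01]
[ 6.1856e+00  5.5800e-01  1.5500e-02 -1.8000e+01]
[ 6.4044e+00  5.5800e-01  1.5500e-02 -3.0000e+01]
[ 7.2756e+00  5.5950e-01  1.5500e-02 -2.4000e+01]
[ 7.2889e+00  5.5950e-01  1.5500e-02 -1.8000e+01]
[ 0.5580895   0.0156395  -0.03830313  0.00641865  0.01515212] -21.94607428839183 73.49592592592592
```

View pics/t7.png

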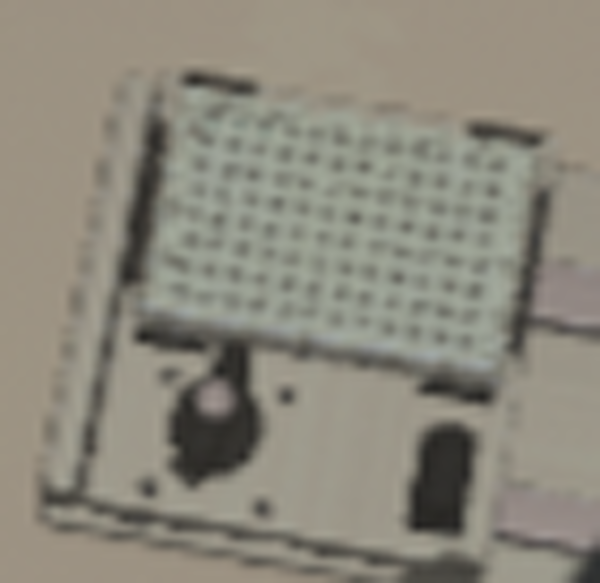

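```bash
python3 - <<'E'
from rig import bot
for n in["reagent_carton","cup_white","kitbox_b"]:
    print(n,[( [round(float(v),4) for v in d["point"]],round(d["p"],2)) for d in bot.find_in(n,"side")][:2])
print(bot.hand_in())
E
```

```text
reagent_carton [([0.455, -0.3801, 0.0346], 0.72)]
cup_white [([0.4809, 0.3772, 0.0205], 0.46)]
kitbox_b [([0.6157, 0.4529, 0.0082], 0.61), ([0.5926, 0.0176, 0.0646], 0.43)]
the job is handed in; nothing more can be done
None
```

I set the brake and slid the carriage home against the tall end stop, then handed the job in at about 29.5 s. I got no verdict back.

- **Tightening:** I gripped the thumbscrew bar and turned it clockwise. Torque stayed near 0.036 N m until about 127°, then rose steadily. I stopped at about 0.29 N m, roughly −0.05 rad of wind-up by my estimate, so it bottomed firmly without being forced.
- **Backing off:** I turned it back 92.8° by the gripper, which is about 89° from where it first bottomed. I estimate a brake gap of about 1 mm; I couldn't see it directly.
- **Sliding home:** I pushed the fin with closed fingers at 30 mm/s or less, slowing to 4 mm/s. The push took about 2–3 N along the way. At the end the force rose to about 10 N and the carriage stopped moving, after about 71 mm of travel.

**Last checks:**
- **Screw angle:** the final top picture puts the bar at −22°, against −23.6° when I released it. That is within measurement error.
- **End stop:** the table sits next to the stop in the picture. A thin dark line, about one pixel wide, remains between them; I took it for a bumper or shadow because the stop felt rigid, but did not confirm it.
- **Other items:** the carton, cup and box were within about 2 mm of their starting readings, which is within the detector's error.
- **Side forces:** while turning the screw, the force on the gripper reached about 6 N, because the grip was 1–2 mm off the screw's axis.

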